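# Press the test tile down and slide it under the jig's leaf spring

### The job

Load the clay test tile into the decorating jig: with the fingertips press it down hard on its sprung bed and, keeping it pressed, slide it along the track under the steel leaf spring until its front edge is fully home against the end block, then let it come up so that the spring holds it there. Never grasp or lift the tile out of the track, and leave the glass, the jar and the loop tool where they are.

Things in the scene. Friction and masses are not known exactly. Their poses are not given: they have to be found in the camera images.
- jig: Wooden decorating jig fixed to the table, 265 x 92 mm, at most 54 mm high. Origin on the table, on its centre line; +x is the way the tile slides. Between two rails (tops at z 38 mm) runs a channel 60 mm wide with a level sprung aluminium bed, x -99 to +99 mm, top at z 34 mm when up. At the far end a wooden block 88 mm wide, face at x +100 mm, carries the leaf spring.
- spring_lip (a point): Near lower edge of the leaf spring's blunt down-turned lip (jig x 70, z 39 mm); axes as the jig. The steel spring, 36 mm wide, runs from here back to the block, top at z 48 mm, clamp bar to 54 mm. The lip hangs 5 mm below the top of the base of an unpressed tile and stops it; pressed down 6 to 8 mm, the tile passes below.
- end_stop (a point): Middle of the end block's face at the height of the unpressed bed (jig x 100, z 34 mm); axes as the jig. Home, the tile's front edge meets this face, so its origin is at jig x +55 mm and the lip 14 mm in front of the fin.
- tile: Stand-up test tile, fired terracotta, about 0.13 kg, loose on the bed. Base plate 90 (x) x 56 (y) x 10 mm; origin at the centre of its underside, +x as the jig's. Across it stands a fin, x -7 to +1 mm, 50 mm wide, top 32 mm above the underside. The flat before the fin (x +1 to +45 mm) goes under the spring. It starts short of the lip.
- tile_ledge (a point): Point on the top of the tile's base, on the free flat ledge behind the fin (tile x -26, z 10 mm; the ledge runs from x -45 to -7 mm). Here fingertips can press down and push forward against the fin.
- bed (a joint): Depth of the jig's sprung bed, m: 0 up, 0.009 at the bottom. Carrying the tile it needs about 4 N of press to start down and about 8 N at 5 mm, 12 N at the bottom.
- leaf (a joint): Lift of the leaf spring about its root, rad: 0 at rest on its stop, positive when its lip is pushed up (lip 56 mm from the hinge). With the tile released beneath it the lip is pushed up a little and the bed stays about 3 to 4 mm down.
- cup: Bystander: drinking glass, 72 mm across, 95 mm high, standing beside the jig. Origin at the centre of its foot.
- jar: Bystander: grey jar with white lid, 60 mm across, 70 mm high, standing on the other side of the jig. Origin at the centre of its foot.
- loop_tool: Bystander: wooden-handled loop tool lying on the table, 210 mm long along its x, 12 mm high. Origin below its middle.
Mind the look-alikes: they are no part of the job. Of the things shaped like the tile, the terracotta one is meant.

How it is judged:
By the outcome, as a careful person would: the job done as asked, in the order asked, and still so for the second after the job is handed in, with the robot touching nothing.
It also fails if it takes over 34 s, if anything falls off the work surface, if the arm or the gripper's body presses on something with over 40 N, if the wrist force passes 120 N, or if a joint passes its speed limit or range.

### The arm

A 6-joint arm with a two-finger parallel gripper is mounted at the origin on the work surface. World frame = base frame: x ahead of the robot, y to its left, z up, the work surface at z = 0. Lengths are in mm, angles in rad, forces in N, time in s.
With the tool pointing down it reaches from about 400 to 825 mm from the base axis. Payload 7 kg.
Tool frame: the origin (TCP) lies at the very end of the fingers, on their centre line; the grasp point (between the pads) lies 19 mm behind it; z points along the fingers, y is the line along which they close (so a half turn about z gives the same grasp; the last joint's range is limited). The gripper opens to 88 mm and grips with 3 to 60 N. Pads are 19 mm wide; open, the fingers measure 130 mm over their backs; the gripper's body (78 mm by 193 mm) begins 47 mm behind the grasp point.
Start: joints at [1.626, 0.359, 0.012, 0, -1.224, -0.288], TCP at [155.735, 656.766, 226.561] pointing down, gripper open.
Joint ranges: [-3.07, 3.07], [-1.43, 2.12], [-1.02, 1.25], [-3.03, 1.67], [-3.05, -0], [-3.03, 3.03]. Speed limits (rad/s): [2.39, 2.39, 3.01, 3.14, 3.14, 3.14].

### API

Orientations are given as a unit quaternion [x, y, z, w].
In Python, from plant import bot gives the robot as it stands. Calls block until the motion is done:
- bot.move_ptp(position, orientation): joint-space move of the TCP to a pose.
- bot.line_to(position, velocity=150, ori=None): straight line of the TCP; ori=None keeps the orientation; velocity is the mean speed in mm/s.
- bot.move_joints(angles): joint-space move.
- bot.move_gripper(opening, force=None): finger opening in mm; force is the grip in N (None keeps the last); returns when the fingers have stopped.
- bot.pause(seconds).
- bot.solve_ik(position, orientation): joint angles nearest the present ones, or None.
- bot.read_state(): the state.
- bot.camera(name): name is "side" or "top" or "wrist"; returns the picture (400x640x3 uint8, red, green, blue); there is no depth.
- bot.get_calibration(name): a dict with "fx", "fy", "cx", "cy" (pixels), "view" (4x4, takes a point from world to camera coordinates); the wrist camera has in their place "T_tool_cam" (4x4, takes a point from camera to tool coordinates, whose origin is the TCP and whose axes are the flange's). Camera axes: x right, y up, looking along -z (the intrinsics and any distortion apply to the point x, -y, -z); pixel columns grow to the right and rows downward; lengths in mm; the calibration is good to about 2 mm. A picture is of the moment at which its call begins: read the wrist's pose just before it. get_calibration takes no time and is no camera call.
A pose or a line that the arm cannot do raises bot.Unreachable and nothing moves.
- bot.close_job(): hands the job in; it is judged then, once.
The state is a dict: "t": time; "joint_pos": joint angles; "qvel": joint speeds; "tau": joint torques, N m; "tcp_pos": TCP position; "eef_rot": TCP orientation; "contact_force": force on the tool from outside, world axes, zero at the start; "moment": the same for the moment, N m; "width": finger opening in mm; "finger_force": force on a finger pad.
Only numpy, scipy, OpenCV 4.12 (cv2) and the standard library are available. Lean on these libraries where they do the work, as an engineer would, in place of code of your own. Each camera call takes 0.05 s, during which the arm holds its last target. There are 200 camera calls.

## Working session

There is one attempt and no reset: what is moved stays moved. The work goes in short steps, each a Python script; the robot and the scene stay as the last script left them, time stands still between calls to the robot, and variables do not carry over. Pictures are saved under pics/ and viewed, at most 10 in all, crops included, and the job is handed in when it is done.

```bash
ls; mkdir -p pics; python3 - <<'E'
from plant import bot
import cv2,numpy as np
np.set_printoptions(precision=3,suppress=True)
for n in("top","side"):
    im=bot.camera(n); cv2.imwrite(f"pics/{n}0.png",im[:,:,::-1])
for n in("top","side","wrist"):print(n,bot.get_calibration(n))
s=bot.read_state();print(s)
E
```

```text
pics
top {'fx': 517.7590541794314, 'fy': 517.7590541794314, 'cx': 319.88041052371193, 'cy': 190.22803692092816, 'view': array([[   0.003,   -1.   ,    0.016,    1.176],
       [   0.99 ,    0.006,    0.143, -542.492],
       [  -0.143,    0.015,    0.99 , -918.224],
       [   0.   ,    0.   ,    0.   ,    1.   ]])}
side {'fx': 384.451500874329, 'fy': 384.451500874329, 'cx': 322.9938054306028, 'cy': 192.67883402404433, 'view': array([[  -0.697,   -0.717,    0.02 ,  395.172],
       [   0.489,   -0.455,    0.745, -329.144],
       [  -0.525,    0.529,    0.667, -557.159],
       [   0.   ,    0.   ,    0.   ,    1.   ]])}
wrist {'fx': 335.5649762195447, 'fy': 335.5649762195447, 'cx': 318.4600095759703, 'cy': 208.0738531682629, 'T_tool_cam': array([[  -0.   ,    0.964,    0.265,   71.306],
       [   1.   ,    0.   ,    0.001,    0.281],
       [   0.001,    0.265,   -0.964, -157.945],
       [   0.   ,    0.   ,    0.   ,    1.   ]])}
{'t': 0.1, 'joint_pos': array([ 1.626,  0.359,  0.011, -0.   , -1.224, -0.288]), 'qvel': array([ 0.   , -0.002,  0.004,  0.003,  0.   , -0.001]), 'tau': array([ -0.002, -58.417,  29.375,   7.016,   0.01 ,  -0.   ]), 'tcp_pos': array([155.62 , 656.369, 225.735]), 'eef_rot': array([ 0.993, -0.116, -0.   ,  0.001]), 'contact_force': array([0.731, 0.505, 0.146]), 'moment': array([ 0.01 , -0.006, -0.044]), 'finger_force': 0.0, 'width': 87.34979055529695}
```

View pics/top0.png

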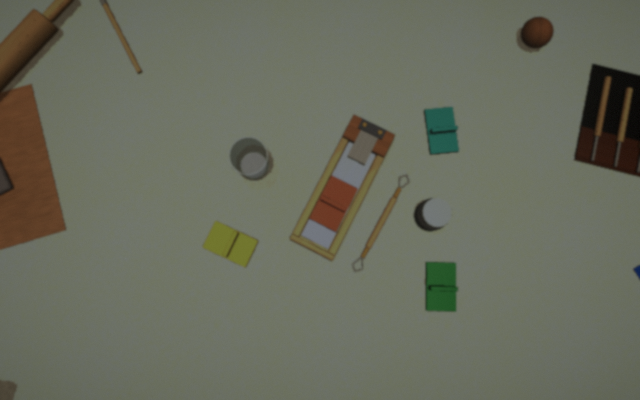

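View pics/side0.png

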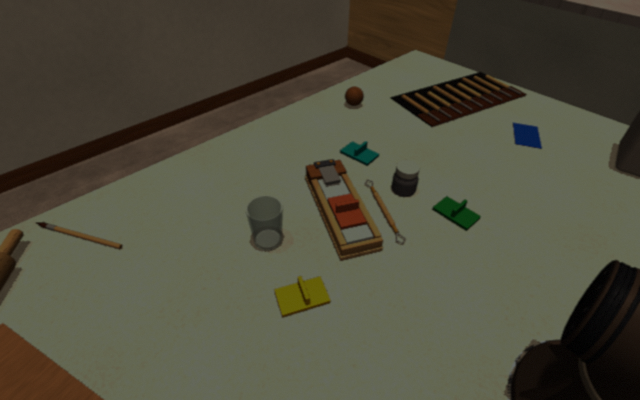

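Top view: the jig spans (291,238)–(394,137), with spring and end block at its upper right end (370,140). There are four tile-shaped things: terracotta in the jig (332,204), yellow (230,243), green (441,286) and teal (441,130). Only the one in the jig channel is terracotta, so that is the tile meant. The glass is at (253,163), the jar at (435,213) and the loop tool at (382,222).

```bash
cat > h.py <<'E'
from plant import bot
import cv2,numpy as np
from scipy.spatial.transform import Rotation as R
np.set_printoptions(precision=3,suppress=True)
def cam2world(n,st=None):
    c=bot.get_calibration(n)
    if n!="wrist": return c,np.linalg.inv(c["view"])
    T=np.eye(4);T[:3,:3]=R.from_quat(st["eef_rot"]).as_matrix();T[:3,3]=st["tcp_pos"]
    return c,T@c["T_tool_cam"]
def ray(n,px,z,st=None):
    c,M=cam2world(n,st);px=np.atleast_2d(px).astype(float)
    d=np.c_[(px[:,0]-c["cx"])/c["fx"],-(px[:,1]-c["cy"])/c["fy"],-np.ones(len(px))]@M[:3,:3].T
    o=M[:3,3];return o+d*((z-o[2])/d[:,2])[:,None]
def proj(n,P,st=None):
    c,M=cam2world(n,st);p=(np.c_[np.atleast_2d(P),np.ones(len(np.atleast_2d(P)))]@np.linalg.inv(M).T)[:,:3]
    return np.c_[c["cx"]-c["fx"]*p[:,0]/p[:,2],c["cy"]+c["fy"]*p[:,1]/p[:,2]]
def bigmask(im,lo,hi,roi=None):
    m=cv2.inRange(cv2.cvtColor(im,cv2.COLOR_RGB2HSV),lo,hi)
    if roi: k=np.zeros_like(m);x0,y0,x1,y1=roi;k[y0:y1,x0:x1]=255;m&=k
    return m
def quat(phi,tilt=0):  # tool down, tool x at heading phi
    return (R.from_euler("z",phi)*R.from_euler("x",np.pi)).as_quat()
E
python3 - <<'E'
from h import *
im=cv2.imread("pics/top0.png")[:,:,::-1]
P=ray("top",[(291,238),(332,258),(394,137),(356,116)],[38,38,54,54]);print(P)
rear=P[:2].mean(0);fr=P[2:].mean(0);d=fr-rear;print(np.hypot(*d[:2]),"heading",np.arctan2(d[1],d[0]),"mid",(rear+fr)/2)
hsv=cv2.cvtColor(im,cv2.COLOR_RGB2HSV);print([hsv[y,x] for x,y in((325,215),(340,190),(355,165),(320,232),(358,150),(370,130),(385,145),(300,230))])
print("cup,jar,tool",ray("top",[(255,163),(435,213)],[0,70]),ray("top",[(358,265),(404,181)],6))
print(ray("top",[(317,224),(346,180),(340,228),(310,222),(357,186),(327,180)],44))
c=im[105:265,270:420];cv2.imwrite("pics/crop.png",cv2.resize(c,None,fx=3.7,fy=3.7,interpolation=cv2.INTER_CUBIC)[:,:,::-1])
E
```

```text
[[ 454.25    55.983   38.   ]
 [ 418.316  -18.876   38.   ]
 [ 640.676 -133.13    54.   ]
 [ 680.241  -62.948   54.   ]]
252.68257999764646 heading -0.4795933165522761 mid [548.371 -39.743  46.   ]
[array([  9, 167, 107], dtype=uint8), array([  8, 166, 109], dtype=uint8), array([101,  17, 122], dtype=uint8), array([108,  26, 127], dtype=uint8), array([21, 41, 99], dtype=uint8), array([15, 21, 48], dtype=uint8), array([ 11, 156,  90], dtype=uint8), array([ 27, 106, 108], dtype=uint8)]
cup,jar,tool [[ 600.709  128.768    0.   ]
 [ 498.106 -201.434   70.   ]] [[ 405.904  -68.941    6.   ]
 [ 566.116 -158.705    6.   ]]
[[479.566   8.697  44.   ]
 [561.117 -44.512  44.   ]
 [472.464 -33.223  44.   ]
 [483.157  21.47   44.   ]
 [550.027 -64.767  44.   ]
 [560.91   -9.424  44.   ]]
```

View pics/crop.png

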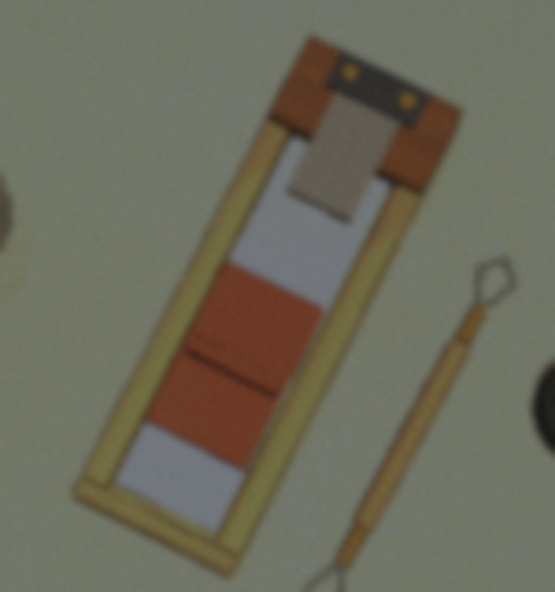

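Confirmed: the terracotta tile sits in the channel, its fin towards the middle and its ledge towards the robot end, short of the spring lip. Next I move the wrist camera over it for a closer look.

```bash
python3 - <<'E'
from h import *
q0=bot.read_state()["joint_pos"]
for h in(-0.48,-0.48+np.pi):
    print(h,bot.solve_ik([535,-35,210],quat(h)),bot.solve_ik([470,-5,40],quat(h)))
    
bot.move_ptp([535,-35,210],quat(-0.48));
st=bot.read_state();print(st["t"],st["tcp_pos"],st["joint_pos"],st["contact_force"])
im=bot.camera("wrist");cv2.imwrite("pics/w1.png",im[:,:,::-1]);np.save("w1.npy",np.r_[st["tcp_pos"],st["eef_rot"]])
E
```

```text
-0.48 [ 0.301  0.143 -0.319  0.    -1.11   0.79 ] [ 0.41   0.241 -0.666  0.    -0.664  0.681]
2.661592653589793 [ 0.301  0.143 -0.319 -0.    -1.11  -2.351] [ 0.41   0.241 -0.666 -0.    -0.664 -2.46 ]
2.8833 [535.216 -34.372 209.974] [ 0.302  0.143 -0.318  0.    -1.11   0.79 ] [ 0.008 -0.586 -0.015]
```

View pics/w1.png

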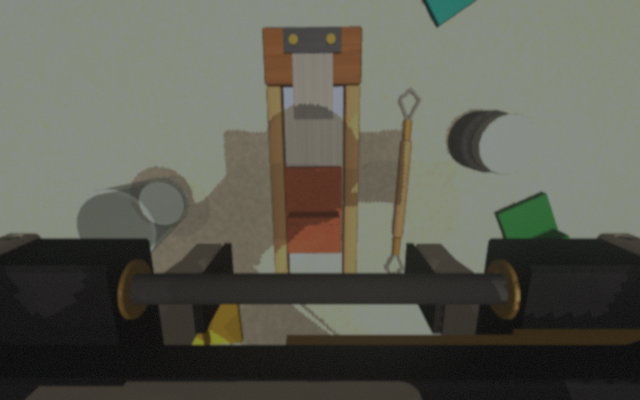

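The wrist view shows the jig straight: block at (312,55), lip at about (313,118), tile from row 167 to 253, fin at about row 213. Glass, jar and tool are clear to the sides.

```bash
python3 - <<'E'
from h import *
v=np.load("w1.npy");st=dict(tcp_pos=v[:3],eef_rot=v[3:])
im=cv2.imread("pics/w1.png")[:,:,::-1]
m=bigmask(im,(0,140,40),(15,255,255),(270,140,360,275))
# rails: yellow wood mask
y=bigmask(im,(14,60,60),(32,255,255),(255,90,370,240))
L=[];Rr=[]
for r in range(100,235,5):
    c=np.where(y[r])[0]
    l=c[c<313];q=c[c>313]
    if len(l)>5: L.append((np.percentile(l,3),r));L.append
    if len(q)>5: Rr.append((np.percentile(q,97),r))
l=ray("wrist",np.array(L),38,st);r=ray("wrist",np.array(Rr),38,st)
def fit(p):
    x=cv2.fitLine(p[:,:2].astype(np.float32),cv2.DIST_HUBER,0,.01,.01).ravel();d=x[:2]*np.sign(x[0]);return np.arctan2(d[1],d[0]),x[2:]
a1,p1=fit(l);a2,p2=fit(r);print("rails",a1,a2,len(l),len(r))
a=(a1+a2)/2;u=np.array([np.cos(a),np.sin(a)]);n=np.array([-u[1],u[0]])
print("width between",(p1-p2)@n,"centre lat",(p1+p2)@n/2)
rows=np.where(m[:,300:325].sum(1)>255*12)[0];print("tile rows",rows.min(),rows.max(),np.setdiff1d(np.arange(rows.min(),rows.max()),rows))
cols=np.where(m[180:200].sum(0)>255*10)[0];print("cols",cols.min(),cols.max())
P=ray("wrist",[(313,rows.min()),(313,rows.max()+1)],44,st)[:,:2];print("tile front,rear along/lat",P@u,P@n, "len",(P@u)[0]-(P@u)[1])
C=ray("wrist",[(cols.min(),190),(cols.max()+1,190)],44,st)[:,:2];print("tile lat",C@n)
g=im[:,300:326].mean((1,2));print("col profile 75-130",g[76:130].astype(int))
B=ray("wrist",[(313,118),(313,119)],[39,48],st)[:,:2]@u;print("lip",B)
for z in(38,48,54):print("block face",z,ray("wrist",[(275,85),(352,85),(312,28)],z,st)[:,:2]@u)
print("top-cam: tile front/rear", ray("top",[(270+275/3.7,105+285/3.7),(270+197/3.7,105+445/3.7)],44)[:,:2]@u, "lip",ray("top",[(270+320/3.7,105+203/3.7)],46)[:,:2]@u, "lat",ray("top",[(270+275/3.7,105+285/3.7),(270+197/3.7,105+445/3.7)],44)[:,:2]@n)
print("rear end top-cam",ray("top",[(311.5,248)],38)[:,:2]@u)
E
```

```text
rails -0.4748891 -0.46765956 27 27
width between 86.33175 centre lat 216.78006
tile rows 168 251 [212 213 214 215 216]
cols 286 339
tile front,rear along/lat [514.997 427.39 ] [217.452 218.536] len 87.60645144641347
tile lat [244.36  191.085]
col profile 75-130 [123 123 123 123 123 123 123 123 123 123 123 123 123 123 124 124 123 124
 124 124 124 124 124 124 124 124 122 116 106  95  87  82  80  79  79  80
  79  80  79  79  79  81  86  95 103 107 108 107 107 107 107 107 108 107]
lip [561.774 560.941]
block face 38 [591.573 590.995 639.004]
block face 48 [590.732 590.172 636.725]
block face 54 [590.227 589.678 635.358]
top-cam: tile front/rear [515.355 426.491] lip [562.5] lat [216.141 214.312]
rear end top-cam [380.302]
```

```bash
cat >> h.py <<'E'
A=-0.471;u=np.array([np.cos(A),np.sin(A)]);n=np.array([-u[1],u[0]])
def W(s,l,z): return [*(u*s+n*l),z]
def S(b=np.zeros(3)):
    st=bot.read_state();p=st["tcp_pos"];f=st["contact_force"]-b
    return st["t"],p[:2]@u,p[:2]@n,p[2],f[:2]@u,f[:2]@n,f[2]
LAT=217.3
E
python3 - <<'E'
from h import *
bot.move_gripper(0)
bot.move_ptp(W(446,LAT,90),quat(A))
bot.line_to(W(446,LAT,55),100);bot.pause(.2)
b=bot.read_state()["contact_force"];np.save("b.npy",b);print("bias",b,bot.read_state()["width"])
for z in [48,46,45,44,43,42,41]:
    bot.line_to(W(446,LAT,z),40);bot.pause(.1);s=S(b);print(z,np.array(s))
    if s[6]>6:break
im=bot.camera("wrist");cv2.imwrite("pics/w2.png",im[:,:,::-1])
E
```

```text
bias [-0.138 -0.029  0.094] 0.9934613135609996
48 [  6.067 445.986 217.278  47.932   0.504  -0.106  -0.802]
46 [  6.417 445.991 217.285  45.987  -0.309  -0.303   0.453]
45 [  6.767 446.003 217.31   45.      0.721  -0.762   0.452]
44 [  7.117 446.155 217.451  44.243   0.441  -0.548   3.832]
43 [  7.467 446.15  217.43   43.13   -0.527  -0.451   5.013]
42 [  7.817 446.155 217.449  42.152   0.013  -0.031   5.216]
41 [  8.167 446.134 217.419  41.199  -0.807   0.674   5.603]
```

View pics/w2.png

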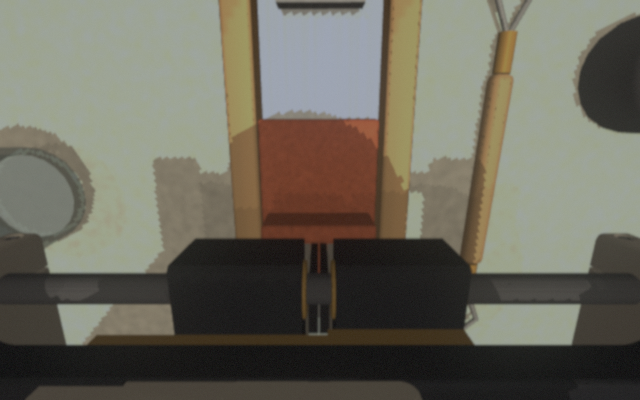

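The fingertips rest on the ledge just behind the fin. Contact came at z≈44.3 as expected, and the bed is going down. Now I press fully and slide.

```bash
python3 - <<'E'
from h import *
b=np.load("b.npy")
for z in [38,36.2,35.6]:
    bot.line_to(W(446,LAT,z),30);bot.pause(.1);print(z,np.array(S(b)))
z=35.6
for s in [456,466,476,484,490,495,500,506,512]:
    bot.line_to(W(s,LAT,z),35);r=S(b);print(s,np.array(r))
    if r[4]<-15 or r[6]>35: break
im=bot.camera("wrist");cv2.imwrite("pics/w3.png",im[:,:,::-1])
E
```

```text
38 [  8.567 446.136 217.409  38.36   -1.551   0.45    9.633]
36.2 [  8.917 446.164 217.436  36.72   -1.898  -1.011  10.473]
35.6 [  9.267 446.198 217.471  36.174  -2.683   0.233  11.723]
456 [  9.7   455.794 217.051  35.94   -3.5    -1.239  11.068]
466 [ 10.133 465.756 217.019  35.942  -2.736  -0.774  11.261]
476 [ 10.567 475.748 216.966  35.94   -3.189  -1.841  10.483]
484 [ 10.942 483.733 216.999  35.963  -3.458  -0.477  11.512]
490 [ 11.267 489.656 216.943  35.952  -3.782  -0.781  11.649]
495 [ 11.558 494.567 216.88   35.916  -4.886  -0.804  11.915]
500 [ 11.85  499.605 216.925  35.953  -3.727  -0.514  12.434]
506 [ 12.175 505.594 216.915  35.965  -3.194  -0.828  10.938]
512 [ 12.5   511.629 216.944  35.993  -3.572  -1.13   11.89 ]
```

View pics/w3.png

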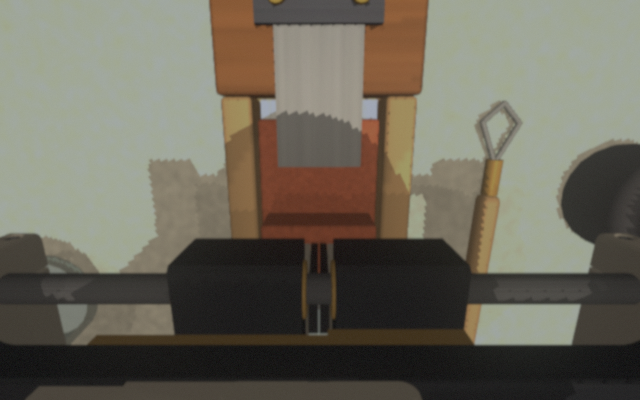

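The tile is under the spring, with a small gap of bed still visible at rows 97–118. I keep pushing until the force rises at the end block.

```bash
python3 - <<'E'
from h import *
b=np.load("b.npy")
z=35.6
for s in np.arange(514,542,1.5):
    bot.line_to(W(s,LAT,z),30);bot.pause(.05);r=S(b);print(s,np.array(r))
    if r[4]<-16: break
im=bot.camera("wrist");cv2.imwrite("pics/w4.png",im[:,:,::-1])
E
```

```text
514.0 [ 12.85  513.336 216.876  35.94   -5.227  -0.77   11.608]
515.5 [ 13.15  514.689 216.845  35.908  -5.288  -0.747  11.56 ]
517.0 [ 13.45  516.133 216.827  35.873  -5.287  -0.354  10.203]
518.5 [ 13.75  517.616 216.81   35.885  -5.625  -0.582  12.042]
520.0 [ 14.05  519.111 216.798  35.883  -5.373  -0.125  10.018]
521.5 [ 14.35  520.581 216.834  35.858  -5.653  -0.453  12.044]
523.0 [ 14.65  521.889 216.765  35.821  -6.994  -0.156  12.057]
524.5 [ 14.95  522.999 216.628  35.726  -8.136  -0.484  11.462]
526.0 [ 15.25  524.373 216.555  35.7    -8.736  -0.84   11.417]
527.5 [ 15.55  525.816 216.46   35.681  -8.759  -0.977  13.291]
529.0 [ 15.85  527.268 216.398  35.646  -8.447  -0.237  12.876]
530.5 [ 16.15  528.404 216.351  35.567  -9.29   -0.407  12.76 ]
532.0 [ 16.45  528.466 216.236  35.387 -16.533   2.053  15.38 ]
```

View pics/w4.png

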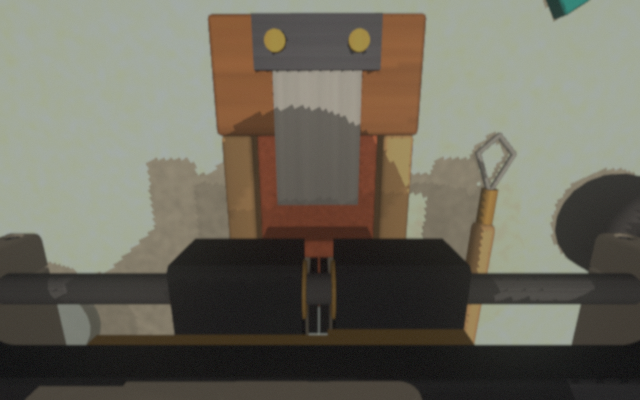

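Home: no bed is left between tile and block, and there is a hard stop at 528.4. I let it rise while still pushing lightly, then back off and lift.

```bash
python3 - <<'E'
from h import *
b=np.load("b.npy")
for s,z in [(531.5,38),(531,40),(530.5,42),(530,43.5),(524,43.5),(522,46)]:
    bot.line_to(W(s,LAT,z),30);bot.pause(.05);print(s,z,np.array(S(b)))
bot.line_to(W(518,LAT,120),120)
bot.line_to(W(500,LAT,170),150)
bot.pause(.1);st=bot.read_state();print(st["t"],st["contact_force"]-b)
im=bot.camera("wrist");cv2.imwrite("pics/w5.png",im[:,:,::-1]);np.save("w5.npy",np.r_[st["tcp_pos"],st["eef_rot"]])
E
```

```text
531.5 38 [ 16.8   528.462 216.288  37.588 -12.672   1.846  12.34 ]
531 40 [ 17.1   528.433 216.304  39.378  -9.21    1.135   9.59 ]
530.5 42 [ 17.4   528.435 216.325  40.929  -6.32   -0.219   2.075]
530 43.5 [ 17.7   528.45  216.445  42.52   -5.506  -0.044  -2.281]
524 43.5 [ 18.1   524.494 217.65   43.849   0.312  -0.251  -0.205]
522 46 [ 18.408 522.136 217.4    46.208  -0.506  -0.077  -0.244]
19.7833 [-0.558 -0.176 -0.095]
```

View pics/w5.png

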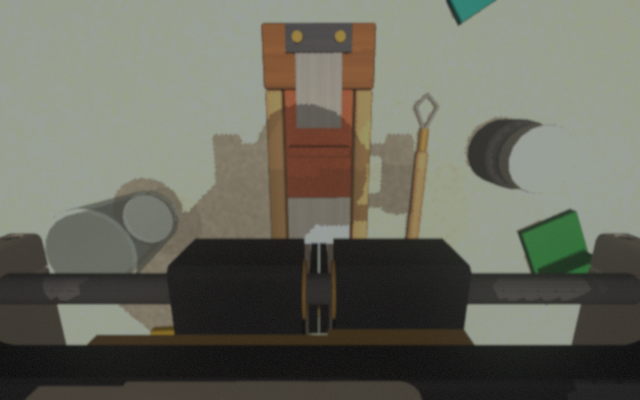

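The tile sits under the spring against the block, with its rear edge at about row 197 and the fin at about row 147. I check the numbers, then hand in if they agree.

```bash
python3 - <<'E'
from h import *
v=np.load("w5.npy");st=dict(tcp_pos=v[:3],eef_rot=v[3:])
im=cv2.imread("pics/w5.png")[:,:,::-1]
m=bigmask(im,(0,140,40),(15,255,255),(285,88,355,230))
rows=np.where(m[:,300:340].sum(1)>255*20)[0];r=rows.max()+1
rear=(ray("wrist",[(319,r)],40.5,st)[:,:2]@u)[0];face=ray("wrist",[(275,89),(363,89)],48,st)[:,:2]@u
lip=ray("wrist",[(319,128)],48,st)[:,:2]@u;gap=[im[k,290].tolist() for k in range(86,98,2)]
print(r,rear,face,lip,"rear->face",face.mean()-rear,gap)
if 86<face.mean()-rear<93: bot.close_job();print("handed in")
E
```

```text
196 502.8935747515506 [590.954 590.926] [561.155] rear->face 88.0462559082228 [[118, 79, 50], [98, 64, 45], [123, 72, 50], [149, 88, 60], [148, 90, 59], [151, 91, 62]]
the job is handed in; nothing more can be done
handed in
```

The terracotta tile is home against the end block and held under the leaf spring, and the job was handed in after about 20 s. I pressed it about 8 mm down, slid it to a hard stop and let it rise without grasping or lifting it, and did not touch the glass, jar or loop tool.

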